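# Seal the canisters, tallest first

### The job

Seal the three steel food canisters on the counter: press the round button in each lid fully down, the tallest canister first, then the one of middle height, then the shortest. Press gently, leave the canisters standing where they are without lifting, pushing or tipping them, and do not disturb the cup, glass, bowl or spatula.

Things in the scene. Friction and masses are not known exactly. Their poses are not given: they have to be found in the camera images.
- canister_tall: The tallest of the three food canisters: square brushed-steel box 90 x 90 mm with a grey lid 94 x 94 mm, lid top 150 mm above the counter; loose, 0.3 to 0.9 kg. Origin at the centre of its underside, z up, x and y across its flat sides.
- tall_button_top (a point): Centre of the top face of the round white seal button (44 mm across) in the middle of the tall canister's lid. It stands 21 mm above the lid (about 171 mm above the counter) when fully up, and 9 mm when fully pressed and released; the point moves with the button. The button's cap is springy: under the finger it gives by 1 mm per 1.5 N, up to 8 mm.
- seal_tall (a joint): How far the tall canister's button has been slid into the lid (the springing of its cap not counted): 0 fully up (unsealed), 0.012 m fully down, at its stop (sealed). It starts up, 0 to 3 mm down; about 3.5 N slides it down and it stays where it is left; at 12 mm it meets a firm stop, after which only the springy cap gives.
- canister_middle: The second tallest (middle height, not position) of the three food canisters: square brushed-steel box 90 x 90 mm with a grey lid 94 x 94 mm, lid top 115 mm above the counter; loose, 0.3 to 0.9 kg. Origin at the centre of its underside, z up, x and y across its flat sides.
- middle_button_top (a point): Centre of the top face of the round white seal button (44 mm across) in the middle of the middle canister's lid. It stands 21 mm above the lid (about 136 mm above the counter) when fully up, and 9 mm when fully pressed and released; the point moves with the button. The button's cap is springy: under the finger it gives by 1 mm per 1.5 N, up to 8 mm.
- seal_middle (a joint): How far the middle canister's button has been slid into the lid (the springing of its cap not counted): 0 fully up (unsealed), 0.012 m fully down, at its stop (sealed). It starts up, 0 to 3 mm down; about 3.5 N slides it down and it stays where it is left; at 12 mm it meets a firm stop, after which only the springy cap gives.
- canister_short: The shortest of the three food canisters: square brushed-steel box 90 x 90 mm with a grey lid 94 x 94 mm, lid top 80 mm above the counter; loose, 0.3 to 0.9 kg. Origin at the centre of its underside, z up, x and y across its flat sides.
- short_button_top (a point): Centre of the top face of the round white seal button (44 mm across) in the middle of the short canister's lid. It stands 21 mm above the lid (about 101 mm above the counter) when fully up, and 9 mm when fully pressed and released; the point moves with the button. The button's cap is springy: under the finger it gives by 1 mm per 1.5 N, up to 8 mm.
- seal_short (a joint): How far the short canister's button has been slid into the lid (the springing of its cap not counted): 0 fully up (unsealed), 0.012 m fully down, at its stop (sealed). It starts up, 0 to 3 mm down; about 3.5 N slides it down and it stays where it is left; at 12 mm it meets a firm stop, after which only the springy cap gives.
- cup: Bystander: upturned white cup with blue stripes, 82 mm across the rim at the counter, 84 mm tall. Origin at the centre of its underside, z up.
- measuring_glass: Bystander: small clear glass tumbler, 56 mm across, 70 mm tall, standing. Origin at the centre of its underside, z up.
- bowl: Bystander: upturned white bowl, 130 mm across at the counter, 62 mm tall. Origin at the centre of its underside, z up.
- spatula: Bystander: spatula about 260 mm long with dark wooden handle, lying flat on the counter along its own x, handle towards its -x. Origin under its middle, on the counter.
Not all that is in view belongs to the job. Leave any yellow look-alike of the canister_middle alone.

How it is judged:
By the outcome, as a careful person would: the job done as asked, in the order asked, and still so for the second after the job is handed in, with the robot touching nothing.
It also fails if it takes over 51 s, if anything falls off the work surface, if the arm or the gripper's body presses on something with over 40 N, if the wrist force passes 120 N, or if a joint passes its speed limit or range.

### The arm

A 6-joint arm with a two-finger parallel gripper is mounted at the origin on the work surface. World frame = base frame: x ahead of the robot, y to its left, z up, the work surface at z = 0. Lengths are in m, angles in degrees, forces in N, time in s.
With the tool pointing down it reaches from about 0.375 to 0.9 m from the base axis. Payload 3.1 kg.
Tool frame: the origin (TCP) lies at the very end of the fingers, on their centre line; the grasp point (between the pads) lies 19 mm behind it (bot.tcp_to_grasp is the distance from the TCP to the grasp point, in m); z points along the fingers, y is the line along which they close (so a half turn about z gives the same grasp; the last joint's range is limited). The gripper opens to 87 mm and grips with 3 to 60 N. Pads are 19 mm wide; open, the fingers measure 117 mm over their backs; the gripper's body (75 mm by 190 mm) begins 51 mm behind the grasp point.
Start: joints at [-83.795, 30.224, 82.088, -0, 67.689, -10.227], TCP at [0.177, -0.599, 0.186] pointing down, gripper open.
Joint ranges: [-176.69, 176.69], [-43.24, 126.21], [12.49, 139.97], [-82, 262], [0, 151.66], [-163.58, 163.58]. Speed limits (degrees/s): [159.86, 159.86, 180, 180, 180, 180].

### API

Orientations are given as a 3x3 rotation matrix whose columns are the frame's x, y, z axes.
In Python, from rig import telemetry, capture, camera_info, job, bot gives the robot as it stands. The module is installed in compiled form; this text tells all that it offers.
- The arm moves only by the tool carry_out, never from a script. Its argument "deltas" is a list that holds one entry, the list of rows, each a list of 7 numbers: the shift along the tool's x, y, z scaled (see below), then the turn, a rotation vector about the tool's x, y, z scaled (see below), then the closure, from -1 (fully open) to 1 (shut). In form: [[[dx, dy, dz, ax, ay, az, claw], ...]]. A call has exactly 10 rows; each row is the pose to reach, as a shift and turn from the pose commanded when the call began, along the tool's axes at that moment, turning the shorter way round; what a row does not reach only later rows make up. The controller multiplies each number of a shift by 15 cm and each number of a turn by 360 degrees. A row lasts 1/12 s, in which the tool goes at most 41.7 mm and 7.16 degrees, less where a joint would pass 70% of its speed; a pose out of reach is approached as far as the arm can. A call with a number of a shift or a turn outside -1 to 1 is refused whole. A call with a gripper value outside its range is refused whole. The fingers move at their own pace and stop on an object; the grip force is fixed at half the most. Time passes only in rows, so rows that repeat a pose let the fingers close, or fill a call up. It gives the time, the measured TCP pose, the force, the opening and the grip force at its end, in the units of the state.
- telemetry.read_state(): the state, without advancing time (a new reading comes with each control period).
- capture(name): name is "side" or "top" or "wrist"; returns the picture (384x512x3 uint8, red, green, blue); there is no depth.
- camera_info(name): a dict with "mtx" (3x3 intrinsics, pixels), "k1" (the pictures are not rectified: a ray, as slopes to the right and down, at radius r is drawn at 1 + k1 r^2 times it, then the intrinsics apply), "cam_to_world" (4x4, takes a point from camera to world coordinates); the wrist camera has in their place "T_tool_cam" (4x4, takes a point from camera to tool coordinates, whose origin is the TCP and whose axes are the flange's). Camera axes: x right, y down, z forward; pixel columns grow to the right and rows downward; lengths in m; the calibration is good to about 2 mm. A picture is of the moment at which its call begins: read the wrist's pose just before it. camera_info takes no time and is no camera call.
- job.hand_in(): hands the job in; it is judged then, once.
The state is a dict: "time_s": time; "joint_positions": joint angles; "qvel": joint speeds; "tau": joint torques, N m; "position": TCP position; "tcp_rot": TCP orientation; "force": force on the tool from outside, world axes, zero at the start; "moment": the same for the moment, N m; "opening": opening from 0.0 (shut) to 1.0 (fully open); "grasp_force": force on a finger pad.
Only numpy, scipy, OpenCV 4.12 (cv2) and the standard library are available. Lean on these libraries where they do the work, as an engineer would, in place of code of your own. Each camera call takes 0.05 s, during which the arm holds its last target. There are 200 camera calls.

## Working session

There is one attempt and no reset: what is moved stays moved. The work goes in short steps, Python scripts to look and compute and a tool call to move; the robot and the scene stay as the last step left them, time stands still between calls to the robot, and variables do not carry over. Pictures are saved under pics/ and viewed, at most 10 in all, crops included, and the job is handed in when it is done.

Besides the shell and the picture viewer there is one more tool, called after ">>>" in YAML: its name, and indented under it one key for each argument. carry_out: Moves the arm, as the interface text tells. Its arguments: {"type":"object","properties":{"deltas":{"type":"array","items":{"type":"array","items":{"type":"array","items":{"type":"number"}}}}},"required":["deltas"]}

```bash
mkdir -p pics; python3 - <<'E'
from rig import telemetry, capture, camera_info
import cv2,numpy as np
s=telemetry.read_state(); print({k:np.round(s[k],3).tolist() for k in s})
for n in ("side","top"):
    im=capture(n); cv2.imwrite(f"pics/{n}0.png",cv2.resize(im[:,:,::-1],(800,600),interpolation=cv2.INTER_CUBIC)); np.save(n+"0.npy",im)
    c=camera_info(n); print(n,c["mtx"],c["k1"],np.round(c["cam_to_world"],3))
print(camera_info("wrist"))
E
```

```text
{'time_s': 0.0, 'joint_positions': [-83.795, 30.28, 82.155, 0.0, 67.689, -10.228], 'qvel': [0.032, -0.049, -0.115, 0.06, -0.072, 0.035], 'tau': [-0.001, -44.005, -17.659, 0.063, 0.058, -0.0], 'position': [0.177, -0.599, 0.185], 'tcp_rot': [[0.959, 0.283, -0.0], [0.283, -0.959, 0.002], [0.0, -0.002, -1.0]], 'force': [-0.576, -0.021, 0.141], 'moment': [-0.014, -0.023, -0.013], 'grasp_force': 0.0, 'opening': 1.0}
side [[379.49708741   0.         258.76195191]
 [  0.         379.49708741 191.75845971]
 [  0.           0.           1.        ]] 0.0328316402540304 [[-0.961 -0.152  0.229  0.253]
 [-0.274  0.473 -0.838  1.069]
 [ 0.02  -0.868 -0.496  0.766]
 [ 0.     0.     0.     1.   ]]
top [[496.40863125   0.         250.53788373]
 [  0.         496.40863125 190.51505475]
 [  0.           0.           1.        ]] 0.0004759272935995021 [[-1.300e-02 -9.870e-01  1.630e-01  2.930e-01]
 [-1.000e+00  1.000e-02 -1.800e-02  1.000e-03]
 [ 1.600e-02 -1.630e-01 -9.860e-01  1.782e+00]
 [ 0.000e+00  0.000e+00  0.000e+00  1.000e+00]]
{'mtx': array([[286.44736338,   0.        , 256.16277342],
       [  0.        , 286.44736338, 193.75211456],
       [  0.        ,   0.        ,   1.        ]]), 'k1': -0.07035252265022014, 'T_tool_cam': array([[-1.53508370e-04, -9.65525757e-01, -2.60307488e-01,
         7.04888344e-02],
       [ 9.99999987e-01, -1.63437501e-04,  1.64987544e-05,
         2.00473633e-04],
       [-5.84739777e-05, -2.60307482e-01,  9.65525769e-01,
        -1.99007331e-01],
       [ 0.00000000e+00,  0.00000000e+00,  0.00000000e+00,
         1.00000000e+00]])}
```

View pics/side0.png

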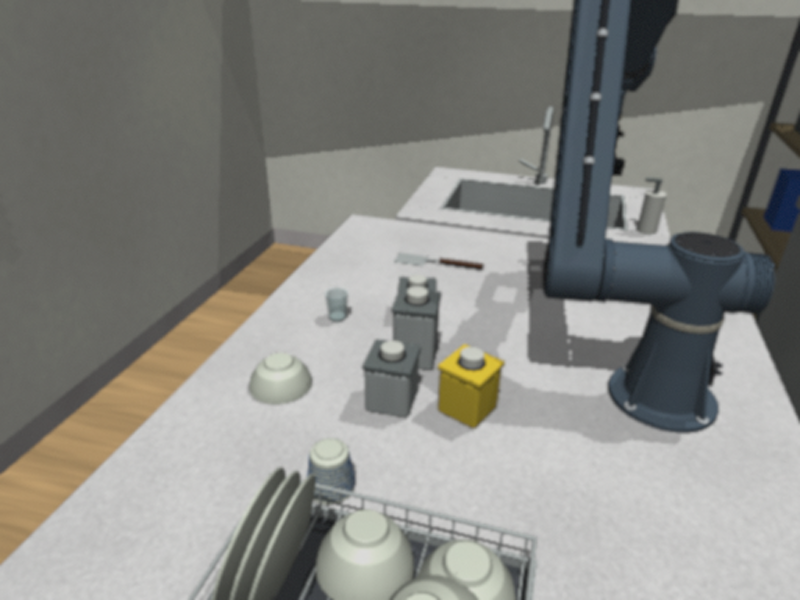

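View pics/top0.png

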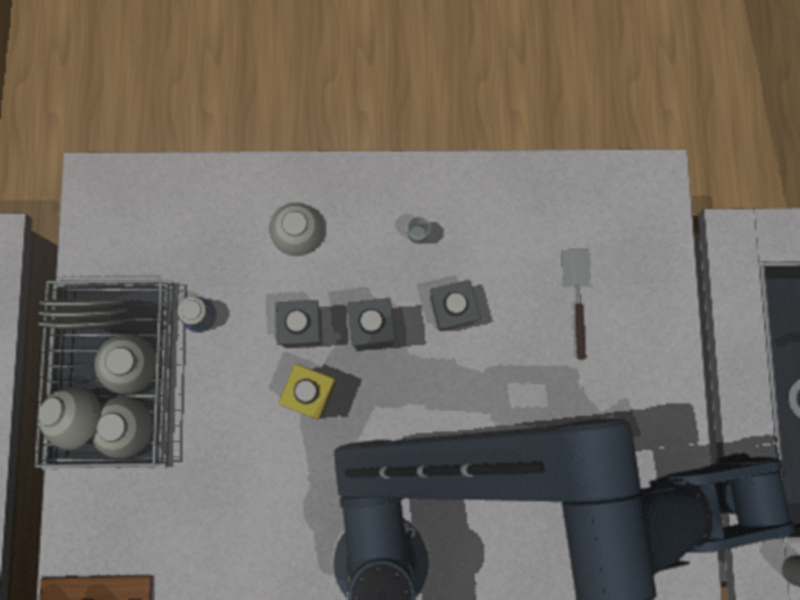

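The top view shows three grey canisters with lids at about (297,322), (371,321) and (456,303) in the 800x600 picture, plus a yellow look-alike at (306,391), which I leave alone. The side view shows the near grey one at (392,350) as medium height. The one behind it at (417,293) is taller, and the third is almost hidden behind that. I'll measure them by rays from both views.

```bash
cat > h.py <<'E'
import numpy as np,cv2
from rig import camera_info
def ray(n,uv):
    c=camera_info(n);K=c["mtx"];k=c["k1"];T=c["cam_to_world"]
    d=np.array([(uv[0]-K[0,2])/K[0,0],(uv[1]-K[1,2])/K[1,1]]);p=d.copy()
    for _ in range(20): p=d/(1+k*p@p)
    v=T[:3,:3]@np.array([p[0],p[1],1]);return T[:3,3],v/np.linalg.norm(v)
def plane(n,uv,z):
    o,v=ray(n,uv);return o+v*(z-o[2])/v[2]
def cross(a,b):
    (o,v),(q,w)=a,b
    t=np.linalg.lstsq(np.c_[v,-w],q-o,rcond=None)[0];p,r=o+v*t[0],q+w*t[1]
    return (p+r)/2,np.linalg.norm(p-r)
E
python3 - <<'E'
import numpy as np,cv2
from h import *
def blobs(n,roi):
    im=np.load(n+"0.npy");hsv=cv2.cvtColor(im,cv2.COLOR_RGB2HSV);out=[]
    x,y,w,h=roi;g=cv2.cvtColor(im,cv2.COLOR_RGB2GRAY)[y:y+h,x:x+w]
    m=(g>0.5*(np.percentile(g,10)+g.max())).astype(np.uint8)
    N,_,st,ce=cv2.connectedComponentsWithStats(m)
    i=min(range(1,N),key=lambda i:np.hypot(*(ce[i]-[w/2,h/2])))
    return ce[i]+[x,y],st[i,4],st[i,2:4],_==i
s=.64
T={}
for nm,c in dict(L=(297,322),M=(371,321),R=(456,303)).items():
    cx,cy=np.array(c)*s; r=(int(cx)-10,int(cy)-10,20,20)
    uv,a,wh,m=blobs("top",r);T[nm]=uv
    print(nm,uv.round(2),"area",a,"wh",wh,"dia px",round(2*np.sqrt(a/np.pi),1))
    for z in (.171,.136,.101): 
        p=plane("top",uv,z);d=np.linalg.norm(p-ray("top",uv)[0]);print("  z",z,p[:2].round(4),"dia mm",round(2*np.sqrt(a/np.pi)*d/496*1000,1),"reach",round(np.hypot(*p[:2]),3))
# lids: dark contour
im=np.load("top0.npy");g=cv2.cvtColor(im,cv2.COLOR_RGB2GRAY)
print("greys lid/shadow",g[195:220:3,176:206:3].tolist())
for nm,c in dict(L=(392,348),M=(417,292),R=(417,281)).items():
    uv=np.array(c)*s; p,e=cross(ray("top",T[nm]),ray("side",uv)); print(nm,"2-view",p.round(3),"gap",round(e,4))
a=np.load("side0.npy")[165:275,225:325,::-1];b=im[170:270,170:330,::-1]
cv2.imwrite("pics/crop1.png",np.hstack([cv2.resize(a,(400,440),interpolation=2),cv2.resize(cv2.copyMakeBorder(b,0,38,0,0,0)[:, :],(400,440) if 0 else (400,345),interpolation=2) if 0 else cv2.resize(b,(400,440) if 0 else (400,250),interpolation=2)[:0].reshape(0,400,3) if 0 else cv2.copyMakeBorder(cv2.resize(b,(400,250),interpolation=2),0,190,0,0,cv2.BORDER_CONSTANT)]))
E
```

```text
L [189.35 204.95] area 126 wh [13 13] dia px 12.7
  z 0.171 [0.5135 0.1722] dia mm 41.8 reach 0.542
  z 0.136 [0.5183 0.1759] dia mm 42.7 reach 0.547
  z 0.101 [0.5231 0.1796] dia mm 43.6 reach 0.553
M [237.11 204.69] area 131 wh [13 13] dia px 12.9
  z 0.171 [0.5127 0.0162] dia mm 42.3 reach 0.513
  z 0.136 [0.5175 0.0165] dia mm 43.3 reach 0.518
  z 0.101 [0.5223 0.0168] dia mm 44.2 reach 0.523
R [291.47 193.47] area 118 wh [12 12] dia px 12.3
  z 0.171 [ 0.5481 -0.163 ] dia mm 40.5 reach 0.572
  z 0.136 [ 0.5537 -0.1666] dia mm 41.4 reach 0.578
  z 0.101 [ 0.5592 -0.1701] dia mm 42.3 reach 0.585
greys lid/shadow [[97, 84, 84, 84, 83, 84, 83, 83, 82, 84], [92, 82, 83, 79, 76, 76, 77, 82, 82, 66], [100, 84, 81, 130, 149, 148, 111, 64, 82, 68], [99, 84, 72, 150, 148, 147, 149, 47, 83, 69], [98, 84, 67, 151, 150, 148, 146, 47, 84, 74], [105, 85, 80, 98, 144, 144, 75, 73, 83, 73], [103, 84, 84, 80, 60, 57, 75, 84, 84, 75], [108, 85, 84, 85, 83, 83, 84, 83, 82, 77], [137, 79, 76, 75, 75, 70, 69, 64, 59, 54]]
L 2-view [0.519 0.177 0.128] gap 0.0009
M 2-view [0.513 0.016 0.165] gap 0.0003
R 2-view [ 0.561 -0.171  0.089] gap 0.0006
```

View pics/crop1.png

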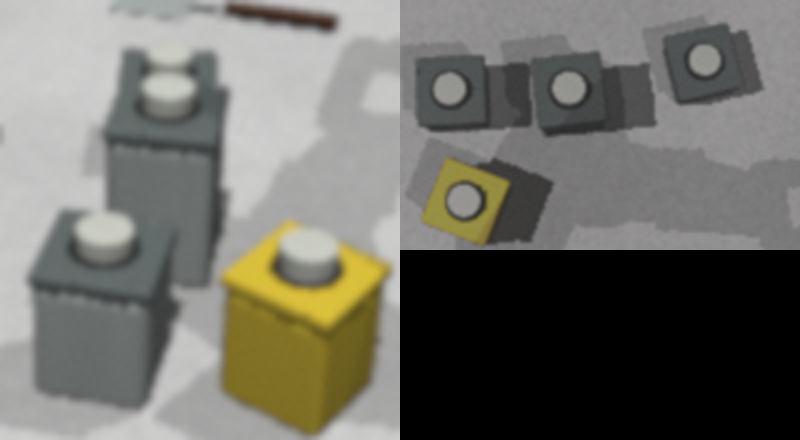

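The crop confirms the three by two-view height:

| Canister | Picture position | Button centre (x, y) m | Measured height (z) m |
|---|---|---|---|
| Tall | (371,321) | (0.513, 0.016) | 0.165 |
| Middle | (297,322) | (0.518, 0.176) | 0.13 |
| Short | (456,303) | (0.559, -0.170) | 0.09 |

The yellow one at (306,391) is the decoy. I'll move with the fingers shut, going up and over to the tall one.

>>> carry_out:
  deltas:
    - [[0.08,-0.08,-0.1,0,0,0,1],[0.16,-0.16,-0.2,0,0,0,1],[0.24,-0.24,-0.3,0,0,0,1],[0.33,-0.33,-0.4,0,0,0,1],[0.41,-0.41,-0.4,0,0,0,1],[0.49,-0.49,-0.4,0,0,0,1],[0.58,-0.58,-0.4,0,0,0,1],[0.66,-0.66,-0.4,0,0,0,1],[0.74,-0.74,-0.4,0,0,0,1],[0.82,-0.82,-0.4,0,0,0,1]]

```text
time_s: 0.93
position: [0.2605, -0.4454, 0.2454]
tcp_rot: [[0.959, 0.283, -0.0], [0.283, -0.959, 0.001], [-0.0, -0.001, -1.0]]
force: [0.9, 0.7, 0.3]
opening: 0.325
grasp_force: 0.0
```

>>> carry_out:
  deltas:
    - [[0.08,-0.08,0,0,0,0,1],[0.16,-0.16,0,0,0,0,1],[0.24,-0.24,0,0,0,0,1],[0.33,-0.33,0,0,0,0,1],[0.41,-0.41,0,0,0,0,1],[0.49,-0.49,0,0,0,0,1],[0.58,-0.58,0,0,0,0,1],[0.66,-0.66,0,0,0,0,1],[0.74,-0.74,0,0,0,0,1],[0.82,-0.82,0,0,0,0,1]]

```text
time_s: 1.77
position: [0.3437, -0.2924, 0.2457]
tcp_rot: [[0.959, 0.283, 0.0], [0.283, -0.959, -0.0], [0.0, 0.0, -1.0]]
force: [-0.0, -0.2, -0.1]
opening: 0.003
grasp_force: 0.0
```

>>> carry_out:
  deltas:
    - [[0.08,-0.08,0,0,0,0,1],[0.16,-0.16,0,0,0,0,1],[0.24,-0.24,0,0,0,0,1],[0.33,-0.33,0,0,0,0,1],[0.41,-0.41,0,0,0,0,1],[0.49,-0.49,0,0,0,0,1],[0.58,-0.58,0,0,0,0,1],[0.66,-0.66,0,0,0,0,1],[0.74,-0.74,0,0,0,0,1],[0.82,-0.82,0,0,0,0,1]]

```text
time_s: 2.6
position: [0.4266, -0.1396, 0.2456]
tcp_rot: [[0.959, 0.283, -0.0], [0.283, -0.959, -0.0], [-0.0, 0.0, -1.0]]
force: [-0.0, 0.1, 0.3]
opening: 0.008
grasp_force: 0.0
```

>>> carry_out:
  deltas:
    - [[0.09,-0.09,0,0,0,0,1],[0.18,-0.18,0,0,0,0,1],[0.28,-0.28,0,0,0,0,1],[0.38,-0.38,0,0,0,0,1],[0.48,-0.48,0,0,0,0,1],[0.58,-0.58,0,0,0,0,1],[0.68,-0.68,0,0,0,0,1],[0.78,-0.78,0,0,0,0,1],[0.85,-0.84,0,0,0,0,1],[0.85,-0.84,0,0,0,0,1]]

```text
time_s: 3.43
position: [0.514, 0.0184, 0.2456]
tcp_rot: [[0.958, 0.286, 0.001], [0.286, -0.958, 0.001], [0.001, -0.0, -1.0]]
force: [1.0, 0.3, -0.1]
opening: 0.007
grasp_force: 0.0
```

```bash
cat > w.py <<'E'
import numpy as np,cv2,sys
from rig import telemetry,capture,camera_info
ztop=float(sys.argv[1]);s=telemetry.read_state();im=capture("wrist");c=camera_info("wrist")
W=np.eye(4);W[:3,:3]=s["tcp_rot"];W[:3,3]=s["position"];T=W@c["T_tool_cam"]
hsv=cv2.cvtColor(im,cv2.COLOR_RGB2HSV);cv2.imwrite(sys.argv[2],im[:,:,::-1])
g=cv2.cvtColor(im,cv2.COLOR_RGB2GRAY);m=((g>120)&(hsv[...,1]<60)).astype(np.uint8)
for k in cv2.findContours(m,cv2.RETR_EXTERNAL,cv2.CHAIN_APPROX_NONE)[0]:
    if not 200<cv2.contourArea(k)<15000: continue
    pts=k[:,0].astype(float)[:,None]
    u=cv2.undistortPoints(pts,c["mtx"],np.array([c["k1"],0,0,0.]))[:,0]
    d=np.c_[u,np.ones(len(u))]@T[:3,:3].T;P=T[:3,3]+d*((ztop-T[2,3])/d[:,2])[:,None]
    (x,y),r=cv2.minEnclosingCircle(P[:,:2].astype(np.float32))
    print("px",k[:,0].mean(0).round(),"xy",round(x,4),round(y,4),"dia",round(2*r,4))
print(s["time_s"],np.round(s["position"],4),np.round(s["force"],2))
E
python3 w.py 0.170 pics/w1.png
```

```text
px [403. 372.] xy 0.3345 -0.2289 dia 0.1108
px [ 89. 288.] xy 0.3501 0.1633 dia 0.1094
px [419. 289.] xy 0.4556 -0.1923 dia 0.1109
3.4333 [0.514  0.0184 0.2456] [ 1.    0.28 -0.1 ]
```

View pics/w1.png

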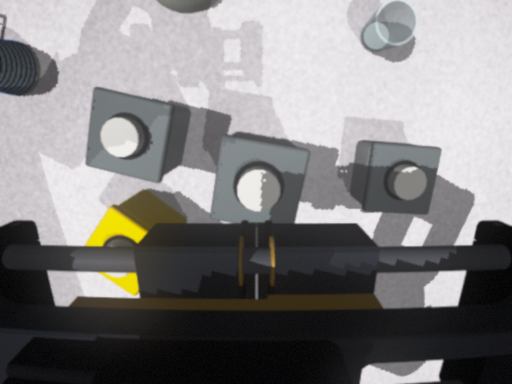

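The wrist view shows the tall button at (258,187), the middle at (122,136) and the short at (408,181). The yellow one is at (130,245). I'll refine all three from this picture.

```bash
cat > w2.py <<'E'
import numpy as np,cv2
from rig import telemetry,camera_info
s=telemetry.read_state();c=camera_info("wrist")
im=cv2.imread("pics/w1.png");b=cv2.GaussianBlur(im,(3,3),0)
W=np.eye(4);W[:3,:3]=s["tcp_rot"];W[:3,3]=s["position"];T=W@c["T_tool_cam"]
b=b.astype(int);warm=b[...,2]-b[...,0]  # red-blue: white button warm, lid bluish
for n,(x,y),z in (("tall",(258,187),.170),("middle",(122,136),.135),("short",(408,181),.100)):
    w=warm[y-32:y+33,x-32:x+33].astype(float);g=b[y-32:y+33,x-32:x+33].sum(2)/3
    m=((w>-2)&(g>85)).astype(np.uint8);m=cv2.morphologyEx(m,cv2.MORPH_OPEN,np.ones((3,3)))
    N,L,st,ce=cv2.connectedComponentsWithStats(m);i=L[32,32]
    k=max(cv2.findContours((L==i).astype(np.uint8),0,1)[0],key=cv2.contourArea)+[x-32,y-32]
    u=cv2.undistortPoints(k.astype(float),c["mtx"],np.array([c["k1"],0,0,0.]))[:,0]
    d=np.c_[u,np.ones(len(u))]@T[:3,:3].T;P=(T[:3,3]+d*((z-T[2,3])/d[:,2])[:,None]).astype(np.float32)
    (X,Y),(e,f),_=cv2.fitEllipse(P[:,:2]);print(n,"px",k[:,0].mean(0).round(1),"area",st[i,4],"xy",round(X,4),round(Y,4),"axes mm",round(e*1e3,1),round(f*1e3,1))
    print("  centre row w",w[32,::6].astype(int),"g",g[32,::6].astype(int))
E
python3 w2.py
```

```text
Traceback (most recent call last):
  File "w2.py", line 14, in <module>
    (X,Y),(e,f),_=cv2.fitEllipse(P[:,:2]);print(n,"px",k[:,0].mean(0).round(1),"area",st[i,4],"xy",round(X,4),round(Y,4),"axes mm",round(e*1e3,1),round(f*1e3,1))
                  ~~~~~~~~~~~~~~^^^^^^^^^
cv2.error: OpenCV(4.12.0) /io/opencv/modules/imgproc/src/shapedescr.cpp:356: error: (-215:Assertion failed) n >= 0 && (depth == CV_32F || depth == CV_32S) in function 'fitEllipseNoDirect'
```

```bash
sed -i 's/fitEllipse(P\[:,:2\])/fitEllipse(np.ascontiguousarray(P[:,:2]))/' w2.py; python3 w2.py
```

```text
tall px [257.8 189. ] area 1589 xy 0.5145 0.0157 axes mm 43.4 45.1
  centre row w [-9 -7  4  4  4  4  4  4  3  2 -3] g [136 118 218 236 236 235 145 136 135  91  82]
middle px [120.3 136.5] area 1331 xy 0.5197 0.1725 axes mm 43.5 44.8
  centre row w [-8 -8  5  5  5  6  6  5  3  0 -4] g [118 119 212 217 217 216 215 214 133  68  82]
short px [408.5 181.1] area 980 xy 0.5615 -0.1697 axes mm 41.9 48.6
  centre row w [-4 -3  1  3  3  5  5  3  4 -4  0] g [ 79  73  66  98 130 130 130 130 129  78 122]
```

>>> carry_out:
  deltas:
    - [[0,0,0.06,0,0,0,1],[0,0,0.12,0,0,0,1],[0,0,0.18,0,0,0,1],[0,0,0.24,0,0,0,1],[0,0,0.3,0,0,0,1],[0,0,0.36,0,0,0,1],[0,0,0.4,0,0,0,1],[0,0,0.43,0,0,0,1],[0,0,0.46,0,0,0,1],[0,0,0.46,0,0,0,1]]

```text
time_s: 4.32
position: [0.5126, 0.0158, 0.1758]
tcp_rot: [[0.959, 0.283, -0.002], [0.283, -0.959, 0.0], [-0.001, -0.001, -1.0]]
force: [-1.2, -0.3, 0.1]
opening: 0.006
grasp_force: 0.0
```

>>> carry_out:
  deltas:
    - [[0,0,0.01,0,0,0,1],[0,0,0.02,0,0,0,1],[0,0,0.03,0,0,0,1],[0,0,0.04,0,0,0,1],[0,0,0.05,0,0,0,1],[0,0,0.06,0,0,0,1],[0,0,0.07,0,0,0,1],[0,0,0.08,0,0,0,1],[0,0,0.09,0,0,0,1],[0,0,0.09,0,0,0,1]]

```text
time_s: 5.15
position: [0.5128, 0.0158, 0.1628]
tcp_rot: [[0.959, 0.283, -0.001], [0.283, -0.959, 0.0], [-0.001, -0.0, -1.0]]
force: [0.4, -0.6, -0.5]
opening: 0.001
grasp_force: 0.0
```

```bash
python3 - <<'E'
from rig import telemetry,capture
import cv2,numpy as np
im=capture("side");s=telemetry.read_state();print(s["position"],s["force"],s["moment"],s["tau"])
cv2.imwrite("pics/s2.png",cv2.resize(im[150:270,200:330,::-1],None,fx=5,fy=5,interpolation=2))
E
```

```text
[0.5129025  0.01580559 0.16295908] [-0.04475142 -0.6486468   1.29944289] [ 0.02647765  0.0292865  -0.00228027] [-5.52672223e-03 -3.56269526e+01 -1.48775062e+01  5.62424131e-02
 -5.68410801e-02 -1.34571846e-05]
```

View pics/s2.png

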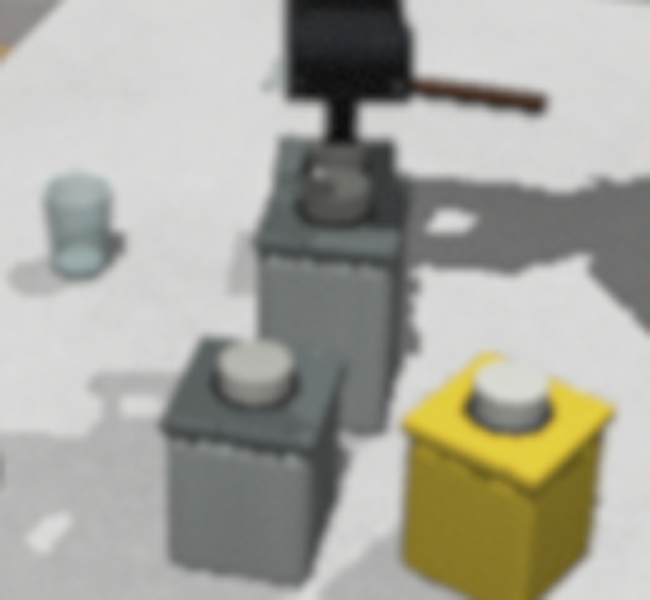

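```bash
python3 - <<'E'
from rig import camera_info
import numpy as np
c=camera_info("side");Ti=np.linalg.inv(c["cam_to_world"])
def pr(p):
    q=Ti@np.r_[p,1];u=q[:2]/q[2];u=u*(1+c["k1"]*u@u);return ((c["mtx"]@np.r_[u,1])[:2]-[200,150])*5
for n,p in dict(tcp=(.513,.0158,.163),tcp20=(.513,.0158,.183),shortbtn=(.56,-.17,.1),tallbtn=(.514,.016,.170),lidtall=(.514,.016,.15)).items(): print(n,pr(p).round())
E
```

```text
tcp [335. 187.]
tcp20 [336. 160.]
shortbtn [335. 137.]
tallbtn [333. 178.]
lidtall [333. 204.]
```

The tip projects to (335,187) in that crop, which is on the tall button, but the force is still small. I'll go on slowly.

>>> carry_out:
  deltas:
    - [[0,0,0.005,0,0,0,1],[0,0,0.01,0,0,0,1],[0,0,0.015,0,0,0,1],[0,0,0.02,0,0,0,1],[0,0,0.025,0,0,0,1],[0,0,0.025,0,0,0,1],[0,0,0.025,0,0,0,1],[0,0,0.025,0,0,0,1],[0,0,0.025,0,0,0,1],[0,0,0.025,0,0,0,1]]

```text
time_s: 6.03
position: [0.513, 0.0158, 0.1594]
tcp_rot: [[0.959, 0.283, 0.0], [0.283, -0.959, -0.0], [0.0, 0.0, -1.0]]
force: [-1.3, -0.3, -0.3]
opening: 0.001
grasp_force: 0.0
```

```bash
cat > f.py <<'E'
# mean force over a few control periods (camera calls let time pass)
from rig import telemetry,capture
import numpy as np
F=[]
for _ in range(6): capture("side");s=telemetry.read_state();F.append(s["force"])
print(round(s["time_s"],2),np.round(s["position"],4),"F mean",np.mean(F,0).round(2),"sd",np.std(F,0).round(2))
E
python3 f.py
```

```text
6.33 [0.513  0.0158 0.1594] F mean [-0.62 -0.1   0.03] sd [0.44 0.64 0.35]
```

```bash
python3 - <<'E'
from rig import capture
import cv2,numpy as np
a=capture("side")[165:225,230:300,::-1];b=capture("wrist")[130:260,180:335,::-1];t=capture("top")[175:235,205:275,::-1]
r=lambda i,w,h:cv2.resize(i,(w,h),interpolation=2)
cv2.imwrite("pics/s3.png",np.hstack([r(a,400,343),np.vstack([r(b,400,335),np.zeros((8,400,3),np.uint8)])]))
E
```

```text
(no output)
```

View pics/s3.png

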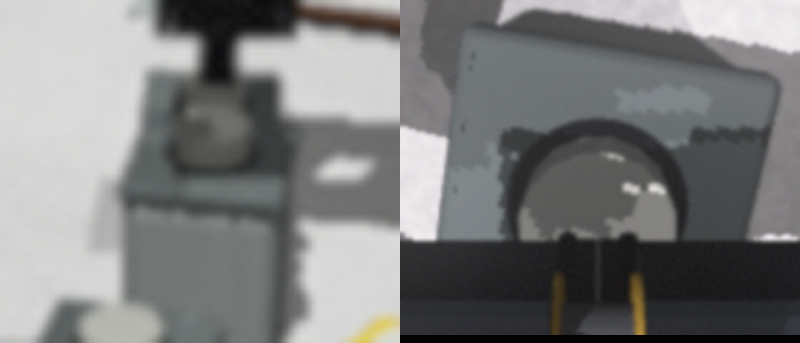

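Still no force at z = 0.159, so the tip may be higher than its nominal position. I'll keep stepping down gently and let the force decide.

>>> carry_out:
  deltas:
    - [[0,0,0.003,0,0,0,1],[0,0,0.006,0,0,0,1],[0,0,0.009,0,0,0,1],[0,0,0.012,0,0,0,1],[0,0,0.015,0,0,0,1],[0,0,0.018,0,0,0,1],[0,0,0.02,0,0,0,1],[0,0,0.02,0,0,0,1],[0,0,0.02,0,0,0,1],[0,0,0.02,0,0,0,1]]

```text
time_s: 7.32
position: [0.5131, 0.0158, 0.1564]
tcp_rot: [[0.959, 0.283, 0.0], [0.283, -0.959, -0.0], [0.0, 0.0, -1.0]]
force: [-0.4, 0.6, -0.6]
opening: 0.008
grasp_force: 0.0
```

```bash
python3 f.py
```

```text
7.62 [0.513  0.0158 0.1564] F mean [ 0.27 -0.02  0.04] sd [0.47 0.55 0.45]
```

```bash
python3 - <<'E'
from rig import telemetry,capture
import cv2,numpy as np
im=capture("side");s=telemetry.read_state();print(np.round(s["tau"],2))
g=cv2.cvtColor(im,cv2.COLOR_RGB2GRAY);o=cv2.cvtColor(np.load("side0.npy"),cv2.COLOR_RGB2GRAY)
for y in range(172,200): print(y,g[y,256:280:2],"|",o[y,256:280:2])
E
```

```text
[ -0.   -35.87 -14.63   0.06  -0.05  -0.  ]
172 [196 148 138 133  99  32  16  46 114 130 127 120] | [198 198 198 199 201 197 197 197 196 194 194 193]
173 [209 192 187 185 137  40  18  58 158 182 181 178] | [199 198 197 199 200 199 197 197 197 196 195 195]
174 [214 211 209 210 151  41  16  68 178 207 206 206] | [200 199 199 199 198 197 198 197 197 196 195 195]
175 [212 209 213 214 151  38  17  68 182 212 210 211] | [197 196 198 199 197 198 198 197 196 195 194 195]
176 [195 190 200 198 141  34  18  63 172 201 200 205] | [182 176 185 195 196 199 200 199 193 188 187 191]
177 [164 153 162 161 115  31  14  56 141 165 164 180] | [152 141 153 185 200 201 201 200 185 165 161 172]
178 [137 122 124 119  88  22  14  46 105 114 113 143] | [126 113 123 176 201 202 202 200 174 135 128 146]
179 [127 114 107  98  73  27  21  45  81  75  71 114] | [117 104 106 156 192 199 200 192 153 112 107 126]
180 [125 113  99  82  70  46  43  52  70  60  58 104] | [116 104  94 126 168 186 186 169 124 102 103 116]
181 [122 113  88  72  73  70  69  69  69  58  59 100] | [112 104  84 103 140 158 158 139  96  95 104 1
[... 1127 characters left out ...]
9  90]
193 [96 92 58 62 74 78 77 73 55 47 59 60] | [104  97  71  93 113 118 115 102  72  78  97  92]
194 [95 94 65 52 62 64 64 59 51 55 61 60] | [106 101  86  83  92  96  94  84  75  93 102  97]
195 [97 95 76 63 66 69 69 67 71 74 74 74] | [106 105  99  90  86  82  82  82  92 102 105 101]
196 [98 96 88 84 90 95 95 96 98 97 98 96] | [107 106 103 101  96  93  92  95 102 105 105 102]
197 [101  99  94  96 105 111 110 111 110 110 111 108] | [105 105 103 106 105 104 103 104 105 105 106 103]
198 [ 95  97  93 101 110 113 113 115 115 116 115 109] | [ 95  98  96 104 106 105 105 106 106 108 106  99]
199 [ 82  87  83  92  98 103 106 110 112 114 114 105] | [ 79  85  82  90  94  95  99 102 105 105 104  95]
```

The joint torques also show no contact. In the side picture the dark finger end sits at raw (267,181), but the nominal TCP projects to about (267,189). The real tips are therefore roughly 30 mm above the reported TCP, and contact should come near a reported z of 0.14. I'll continue down in small, force-checked steps.

>>> carry_out:
  deltas:
    - [[0,0,0.01,0,0,0,1],[0,0,0.02,0,0,0,1],[0,0,0.03,0,0,0,1],[0,0,0.04,0,0,0,1],[0,0,0.05,0,0,0,1],[0,0,0.06,0,0,0,1],[0,0,0.06,0,0,0,1],[0,0,0.06,0,0,0,1],[0,0,0.06,0,0,0,1],[0,0,0.06,0,0,0,1]]

```text
time_s: 8.5
position: [0.5131, 0.0158, 0.1475]
tcp_rot: [[0.959, 0.283, 0.0], [0.283, -0.959, -0.0], [0.0, 0.0, -1.0]]
force: [-0.7, 0.9, -0.2]
opening: 0.004
grasp_force: 0.0
```

```bash
sed -i 's/range(6)/range(4)/; s/capture("side");s=/im=capture("side");s=/' f.py; cat >> f.py <<'E'
import cv2
g=cv2.cvtColor(im,cv2.COLOR_RGB2GRAY)
print("tau2,3",np.round(s["tau"][1:3],2),"col267",g[174:200,267])
E
python3 f.py
```

```text
8.7 [0.5131 0.0158 0.1475] F mean [ 0.04 -0.17  0.02] sd [0.4  0.43 0.41]
tau2,3 [-36.1  -14.24] col267 [ 22  18  17  17  17  17  15  21  37  63  81  82  78  78  85  92  90  85
  85  78  64  53  71  99 111 104]
```

>>> carry_out:
  deltas:
    - [[0,0,0.01,0,0,0,1],[0,0,0.02,0,0,0,1],[0,0,0.03,0,0,0,1],[0,0,0.04,0,0,0,1],[0,0,0.045,0,0,0,1],[0,0,0.05,0,0,0,1],[0,0,0.05,0,0,0,1],[0,0,0.05,0,0,0,1],[0,0,0.05,0,0,0,1],[0,0,0.05,0,0,0,1]]

```text
time_s: 9.53
position: [0.5131, 0.0158, 0.14]
tcp_rot: [[0.959, 0.283, 0.0], [0.283, -0.959, -0.0], [0.0, 0.0, -1.0]]
force: [-0.9, 0.7, -0.9]
opening: 0.006
grasp_force: 0.0
```

```bash
python3 f.py
```

```text
9.73 [0.5131 0.0158 0.14  ] F mean [0.07 0.3  0.02] sd [0.28 0.54 0.5 ]
tau2,3 [-36.3  -13.91] col267 [ 25  18  26  18  16  17  18  17  20  15  30  47  65  77  85  92  90  85
  84  78  65  52  65  89 105 102]
```

>>> carry_out:
  deltas:
    - [[0,0,0.005,0,0,0,1],[0,0,0.01,0,0,0,1],[0,0,0.015,0,0,0,1],[0,0,0.02,0,0,0,1],[0,0,0.025,0,0,0,1],[0,0,0.03,0,0,0,1],[0,0,0.03,0,0,0,1],[0,0,0.03,0,0,0,1],[0,0,0.03,0,0,0,1],[0,0,0.03,0,0,0,1]]

```text
time_s: 10.57
position: [0.5131, 0.0158, 0.1354]
tcp_rot: [[0.959, 0.283, 0.0], [0.283, -0.959, -0.0], [0.0, 0.0, -1.0]]
force: [0.2, 0.9, 0.2]
opening: 0.008
grasp_force: 0.0
```

```bash
python3 f.py
```

```text
10.77 [0.513  0.0158 0.1354] F mean [ 0.16 -0.09 -0.39] sd [0.44 0.5  0.3 ]
tau2,3 [-36.42 -13.7 ] col267 [ 17  20  21  22  22  16  18  15  16  17  19  26  44  66  84  92  89  87
  85  80  63  50  51  71  93 100]
```

>>> carry_out:
  deltas:
    - [[0,0,0.005,0,0,0,1],[0,0,0.01,0,0,0,1],[0,0,0.015,0,0,0,1],[0,0,0.02,0,0,0,1],[0,0,0.025,0,0,0,1],[0,0,0.03,0,0,0,1],[0,0,0.03,0,0,0,1],[0,0,0.03,0,0,0,1],[0,0,0.03,0,0,0,1],[0,0,0.03,0,0,0,1]]

```text
time_s: 11.6
position: [0.513, 0.0158, 0.131]
tcp_rot: [[0.959, 0.283, 0.0], [0.283, -0.959, -0.0], [0.0, 0.0, -1.0]]
force: [-0.2, -0.0, 2.3]
opening: 0.006
grasp_force: 1.3
```

```bash
python3 f.py
```

```text
11.8 [0.513  0.0158 0.131 ] F mean [-0.41 -0.09  2.79] sd [0.37 0.23 0.43]
tau2,3 [-35.29 -13.23] col267 [20 15 20 20 22 16 15 14 19 15 17 15 25 43 69 86 89 87 86 80 65 50 52 70
 95 99]
```

Contact, with 2.8 N at a reported z of 0.131. Contact began near 0.133, so the tips sit about 36 mm behind the reported TCP. Now I'll slide the button down.

>>> carry_out:
  deltas:
    - [[0,0,0.01,0,0,0,1],[0,0,0.02,0,0,0,1],[0,0,0.03,0,0,0,1],[0,0,0.04,0,0,0,1],[0,0,0.05,0,0,0,1],[0,0,0.06,0,0,0,1],[0,0,0.065,0,0,0,1],[0,0,0.07,0,0,0,1],[0,0,0.07,0,0,0,1],[0,0,0.07,0,0,0,1]]

```text
time_s: 12.63
position: [0.5131, 0.0158, 0.1204]
tcp_rot: [[0.959, 0.283, 0.0], [0.283, -0.959, -0.0], [0.0, 0.0, -1.0]]
force: [-1.4, 0.1, 3.5]
opening: 0.01
grasp_force: 1.5
```

```bash
python3 f.py
```

```text
12.83 [0.513  0.0158 0.1205] F mean [-0.77  0.19  3.47] sd [0.37 0.25 0.25]
tau2,3 [-35.41 -12.7 ] col267 [33 26 26 17 16 19 20 24 20 19 23 19 13 17 21 23 46 72 88 85 66 48 41 46
 61 79]
```

Still sliding at 3.5 N. I'll go on 2 mm at a time until the force rises past the stop.

>>> carry_out:
  deltas:
    - [[0,0,0.003,0,0,0,1],[0,0,0.006,0,0,0,1],[0,0,0.009,0,0,0,1],[0,0,0.012,0,0,0,1],[0,0,0.015,0,0,0,1],[0,0,0.015,0,0,0,1],[0,0,0.015,0,0,0,1],[0,0,0.015,0,0,0,1],[0,0,0.015,0,0,0,1],[0,0,0.015,0,0,0,1]]

```text
time_s: 13.67
position: [0.5131, 0.0158, 0.1185]
tcp_rot: [[0.959, 0.283, 0.0], [0.283, -0.959, -0.0], [0.0, 0.0, -1.0]]
force: [-1.2, 0.5, 5.9]
opening: -0.001
grasp_force: 3.0
```

```bash
python3 f.py
```

```text
13.87 [0.5131 0.0158 0.1185] F mean [-1.29  0.33  6.06] sd [0.35 0.14 0.48]
tau2,3 [-34.07 -12.37] col267 [35 31 26 20 18 21 19 24 20 23 19 19 22 20 19 13 36 64 86 89 72 50 39 45
 52 67]
```

The force rose 2.6 N over 2 mm and reached 6 N, well above the 3.5 N sliding force, so the tall button is at its stop. I'll lift and go to the middle canister at (0.519, 0.174). The sealed press there should end near a reported z of 0.083.

>>> carry_out:
  deltas:
    - [[0,0,-0.05,0,0,0,1],[0,0,-0.1,0,0,0,1],[0,0,-0.15,0,0,0,1],[0,0,-0.2,0,0,0,1],[0.03,-0.1,-0.2,0,0,0,1],[0.07,-0.2,-0.2,0,0,0,1],[0.1,-0.3,-0.2,0,0,0,1],[0.14,-0.4,-0.2,0,0,0,1],[0.17,-0.5,-0.2,0,0,0,1],[0.2,-0.6,-0.2,0,0,0,1]]

```text
time_s: 14.7
position: [0.5164, 0.1113, 0.1487]
tcp_rot: [[0.959, 0.283, 0.0], [0.283, -0.959, 0.0], [0.0, 0.0, -1.0]]
force: [0.1, 0.8, 0.4]
opening: 0.002
grasp_force: 0.0
```

>>> carry_out:
  deltas:
    - [[0.03,-0.1,0,0,0,0,1],[0.07,-0.2,0,0,0,0,1],[0.1,-0.3,0,0,0,0,1],[0.13,-0.4,0,0,0,0,1],[0.13,-0.4,0.05,0,0,0,1],[0.13,-0.4,0.1,0,0,0,1],[0.13,-0.4,0.15,0,0,0,1],[0.13,-0.4,0.2,0,0,0,1],[0.13,-0.4,0.25,0,0,0,1],[0.13,-0.4,0.28,0,0,0,1]]

```text
time_s: 15.53
position: [0.5174, 0.1728, 0.1047]
tcp_rot: [[0.959, 0.282, -0.002], [0.282, -0.959, -0.0], [-0.002, -0.0, -1.0]]
force: [0.4, -0.9, 0.8]
opening: 0.006
grasp_force: 0.0
```

```bash
python3 - <<'E'
from rig import capture,telemetry
import cv2,numpy as np
a=capture("side")[150:270,200:330,::-1];b=capture("wrist")[:,:,::-1];s=telemetry.read_state();print(s["time_s"],np.round(s["position"],4),np.round(s["force"],1))
r=lambda i,w,h:cv2.resize(i,(w,h),interpolation=2)
cv2.imwrite("pics/s4.png",np.hstack([r(a,390,360),r(b,400,360) if 0 else r(b[100:300,100:322],400,360)]))
E
```

```text
15.6333 [0.5172 0.173  0.1049] [ 0.2 -0.  -0.9]
```

View pics/s4.png

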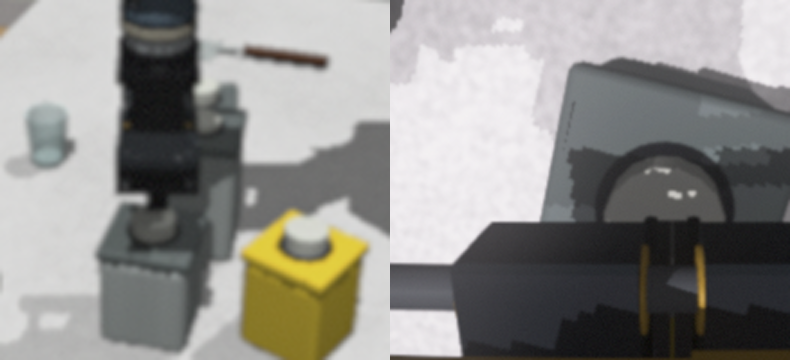

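The side crop shows the finger end just above the middle button at (155,215), and the wrist view has it centred on the button. The tall canister still stands in place. Pressing now.

>>> carry_out:
  deltas:
    - [[0,0,0.015,0,0,0,1],[0,0,0.03,0,0,0,1],[0,0,0.045,0,0,0,1],[0,0,0.06,0,0,0,1],[0,0,0.075,0,0,0,1],[0,0,0.09,0,0,0,1],[0,0,0.1,0,0,0,1],[0,0,0.11,0,0,0,1],[0,0,0.12,0,0,0,1],[0,0,0.12,0,0,0,1]]

```text
time_s: 16.47
position: [0.5183, 0.1737, 0.0881]
tcp_rot: [[0.959, 0.283, 0.0], [0.283, -0.959, 0.0], [0.0, 0.0, -1.0]]
force: [-0.5, 0.4, 1.7]
opening: 0.005
grasp_force: 1.3
```

```bash
python3 f.py
```

```text
16.67 [0.5182 0.1737 0.0882] F mean [ 0.11 -0.09  2.02] sd [0.42 0.53 0.16]
tau2,3 [-38.95 -11.93] col267 [207 208 206 202 199 196 184 155 130 124 119 104 102 108 110 111 110 109
 100  86  67  51  53  58  58  54]
```

>>> carry_out:
  deltas:
    - [[0,0,0.005,0,0,0,1],[0,0,0.01,0,0,0,1],[0,0,0.015,0,0,0,1],[0,0,0.02,0,0,0,1],[0,0,0.025,0,0,0,1],[0,0,0.025,0,0,0,1],[0,0,0.025,0,0,0,1],[0,0,0.025,0,0,0,1],[0,0,0.025,0,0,0,1],[0,0,0.025,0,0,0,1]]

```text
time_s: 17.5
position: [0.5182, 0.1737, 0.0845]
tcp_rot: [[0.959, 0.283, 0.0], [0.283, -0.959, 0.0], [0.0, 0.0, -1.0]]
force: [0.2, -0.1, 5.3]
opening: 0.005
grasp_force: 2.2
```

```bash
python3 f.py
```

```text
17.7 [0.5183 0.1737 0.0845] F mean [0.68 0.32 4.39] sd [0.23 0.38 0.56]
tau2,3 [-37.91 -11.17] col267 [206 208 210 210 208 202 185 158 132 122 114  99 100 109 110 111 112 109
 102  87  68  51  54  58  56  53]
```

One more 1.5 mm, to see the force climb clearly beyond the sliding force.

>>> carry_out:
  deltas:
    - [[0,0,0.003,0,0,0,1],[0,0,0.006,0,0,0,1],[0,0,0.009,0,0,0,1],[0,0,0.01,0,0,0,1],[0,0,0.01,0,0,0,1],[0,0,0.01,0,0,0,1],[0,0,0.01,0,0,0,1],[0,0,0.01,0,0,0,1],[0,0,0.01,0,0,0,1],[0,0,0.01,0,0,0,1]]

```text
time_s: 18.53
position: [0.5182, 0.1737, 0.0832]
tcp_rot: [[0.959, 0.283, 0.0], [0.283, -0.959, 0.0], [0.0, 0.0, -1.0]]
force: [0.4, -0.4, 7.2]
opening: 0.005
grasp_force: 3.2
```

```bash
python3 f.py
```

```text
18.73 [0.5183 0.1737 0.0832] F mean [-0.1  -0.38  6.1 ] sd [0.44 0.52 0.13]
tau2,3 [-36.98 -10.95] col267 [207 207 209 210 209 202 186 157 131 122 113  99 101 109 111 111 110 108
 102  87  66  51  53  58  58  53]
```

Middle is at its stop: 6.1 N at z = 0.083, as predicted, with the cap's slope. Now up and over to the short one at (0.560, -0.170).

>>> carry_out:
  deltas:
    - [[0,0,-0.08,0,0,0,1],[0,0,-0.17,0,0,0,1],[0,0,-0.25,0,0,0,1],[0,0,-0.34,0,0,0,1],[0,0,-0.42,0,0,0,1],[0,0,-0.5,0,0,0,1],[-0.03,0.2,-0.5,0,0,0,1],[-0.07,0.4,-0.5,0,0,0,1],[-0.1,0.6,-0.5,0,0,0,1],[-0.13,0.8,-0.5,0,0,0,1]]

```text
time_s: 19.57
position: [0.5321, 0.0522, 0.157]
tcp_rot: [[0.959, 0.284, -0.003], [0.284, -0.959, 0.0], [-0.002, -0.001, -1.0]]
force: [0.8, 0.0, -0.1]
opening: 0.003
grasp_force: 0.0
```

>>> carry_out:
  deltas:
    - [[-0.02,0.1,0,0,0,0,1],[-0.03,0.2,0,0,0,0,1],[-0.05,0.3,0,0,0,0,1],[-0.07,0.4,0,0,0,0,1],[-0.08,0.5,0,0,0,0,1],[-0.1,0.6,0,0,0,0,1],[-0.12,0.7,0,0,0,0,1],[-0.14,0.8,0,0,0,0,1],[-0.15,0.9,0,0,0,0,1],[-0.17,1,0,0,0,0,1]]

```text
time_s: 20.4
position: [0.5508, -0.0986, 0.157]
tcp_rot: [[0.959, 0.283, -0.002], [0.283, -0.959, 0.001], [-0.001, -0.001, -1.0]]
force: [0.0, -0.4, 0.2]
opening: 0.001
grasp_force: 0.0
```

>>> carry_out:
  deltas:
    - [[-0.02,0.12,0,0,0,0,1],[-0.04,0.24,0,0,0,0,1],[-0.06,0.36,0,0,0,0,1],[-0.08,0.44,0,0,0,0,1],[-0.08,0.477,0,0,0,0,1],[-0.08,0.477,0.08,0,0,0,1],[-0.08,0.477,0.16,0,0,0,1],[-0.08,0.477,0.24,0,0,0,1],[-0.08,0.477,0.32,0,0,0,1],[-0.08,0.477,0.38,0,0,0,1]]

```text
time_s: 21.23
position: [0.5592, -0.1691, 0.0996]
tcp_rot: [[0.959, 0.283, -0.002], [0.283, -0.959, 0.001], [-0.001, -0.002, -1.0]]
force: [0.5, 0.9, -0.1]
opening: 0.006
grasp_force: 0.0
```

```bash
python3 - <<'E'
from rig import capture,telemetry
import cv2,numpy as np
a=capture("side")[130:270,200:330,::-1];b=capture("wrist")[:,:,::-1];s=telemetry.read_state();print(s["time_s"],np.round(s["position"],4),np.round(s["force"],1))
r=lambda i,w,h:cv2.resize(i,(w,h),interpolation=2)
cv2.imwrite("pics/s5.png",np.hstack([r(a,390,420),r(b[80:300,140:350],400,420)]))
E
```

```text
21.3333 [ 0.5585 -0.1688  0.0991] [0.7 0.8 0.3]
```

View pics/s5.png

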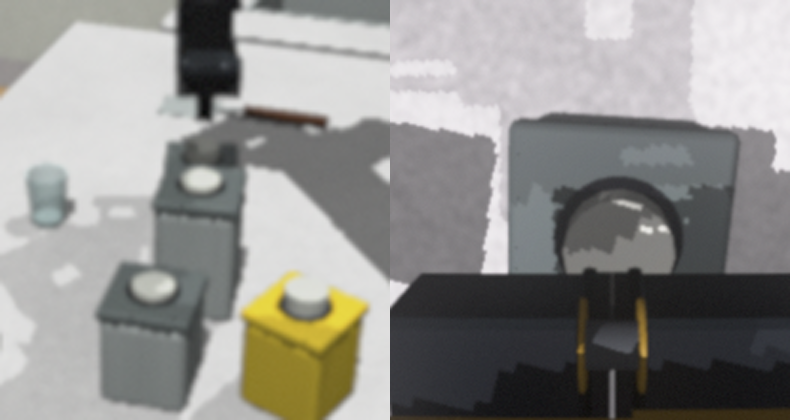

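Both pressed buttons now sit visibly low, at (202,180) and (153,285) in the crop, compared with the raised one on the yellow decoy at (306,295). The fingers are centred over the short button. Pressing it.

>>> carry_out:
  deltas:
    - [[0,0,0.03,0,0,0,1],[0,0,0.06,0,0,0,1],[0,0,0.09,0,0,0,1],[0,0,0.12,0,0,0,1],[0,0,0.15,0,0,0,1],[0,0,0.17,0,0,0,1],[0,0,0.19,0,0,0,1],[0,0,0.19,0,0,0,1],[0,0,0.19,0,0,0,1],[0,0,0.19,0,0,0,1]]

```text
time_s: 22.17
position: [0.5602, -0.1701, 0.0725]
tcp_rot: [[0.959, 0.283, 0.0], [0.283, -0.959, -0.0], [0.0, 0.0, -1.0]]
force: [-0.7, 0.5, 0.2]
opening: 0.005
grasp_force: 0.0
```

>>> carry_out:
  deltas:
    - [[0,0,0.015,0,0,0,1],[0,0,0.03,0,0,0,1],[0,0,0.045,0,0,0,1],[0,0,0.06,0,0,0,1],[0,0,0.075,0,0,0,1],[0,0,0.09,0,0,0,1],[0,0,0.1,0,0,0,1],[0,0,0.11,0,0,0,1],[0,0,0.12,0,0,0,1],[0,0,0.12,0,0,0,1]]

```text
time_s: 23.0
position: [0.56, -0.17, 0.0542]
tcp_rot: [[0.959, 0.283, -0.0], [0.283, -0.959, 0.0], [-0.0, -0.0, -1.0]]
force: [-0.4, 0.2, 1.6]
opening: 0.008
grasp_force: 1.3
```

```bash
python3 f.py
```

```text
23.2 [ 0.56   -0.17    0.0544] F mean [-0.94  0.2   2.2 ] sd [0.67 0.26 0.31]
tau2,3 [-42.65 -12.06] col267 [ 22  21  13  18  18  23  43  72  90  92 103 147 196 219 222 223 223 221
 204 166 122  96 105 117 118 109]
```

>>> carry_out:
  deltas:
    - [[0,0,0.005,0,0,0,1],[0,0,0.01,0,0,0,1],[0,0,0.015,0,0,0,1],[0,0,0.02,0,0,0,1],[0,0,0.025,0,0,0,1],[0,0,0.03,0,0,0,1],[0,0,0.035,0,0,0,1],[0,0,0.035,0,0,0,1],[0,0,0.035,0,0,0,1],[0,0,0.035,0,0,0,1]]

```text
time_s: 24.03
position: [0.56, -0.1701, 0.0493]
tcp_rot: [[0.959, 0.283, 0.0], [0.283, -0.959, -0.0], [0.0, 0.0, -1.0]]
force: [-0.6, 1.1, 4.8]
opening: 0.002
grasp_force: 2.3
```

```bash
python3 f.py
```

```text
24.23 [ 0.56   -0.17    0.0493] F mean [-0.93  0.51  4.58] sd [0.65 0.43 0.56]
tau2,3 [-41.47 -11.78] col267 [ 24  19  19  18  18  15  22  37  63  87 104 145 196 220 222 223 223 221
 205 167 121  96 105 117 118 109]
```

One last 1.5 mm.

>>> carry_out:
  deltas:
    - [[0,0,0.003,0,0,0,1],[0,0,0.006,0,0,0,1],[0,0,0.009,0,0,0,1],[0,0,0.01,0,0,0,1],[0,0,0.01,0,0,0,1],[0,0,0.01,0,0,0,1],[0,0,0.01,0,0,0,1],[0,0,0.01,0,0,0,1],[0,0,0.01,0,0,0,1],[0,0,0.01,0,0,0,1]]

```text
time_s: 25.07
position: [0.56, -0.1701, 0.048]
tcp_rot: [[0.959, 0.283, 0.0], [0.283, -0.959, -0.0], [0.0, 0.0, -1.0]]
force: [-1.6, 0.8, 6.2]
opening: 0.003
grasp_force: 3.3
```

```bash
python3 f.py
```

```text
25.27 [ 0.56   -0.1701  0.048 ] F mean [-2.07  0.63  6.99] sd [0.71 0.95 0.41]
tau2,3 [-40.52 -11.65] col267 [ 26  19  19  19  16  18  14  28  55  77 100 145 196 220 223 223 223 221
 205 167 121  96 106 118 119 109]
```

7 N at z = 0.048, so the short button is at its stop. I'll lift straight up and check.

>>> carry_out:
  deltas:
    - [[0,0,-0.06,0,0,0,1],[0,0,-0.14,0,0,0,1],[0,0,-0.24,0,0,0,1],[0,0,-0.34,0,0,0,1],[0,0,-0.44,0,0,0,1],[0,0,-0.54,0,0,0,1],[0,0,-0.64,0,0,0,1],[0,0,-0.74,0,0,0,1],[0,0,-0.8,0,0,0,1],[0,0,-0.8,0,0,0,1]]

```text
time_s: 26.1
position: [0.5615, -0.1708, 0.1697]
tcp_rot: [[0.959, 0.283, 0.004], [0.283, -0.959, -0.002], [0.003, 0.003, -1.0]]
force: [0.6, -0.1, 0.5]
opening: 0.005
grasp_force: 0.0
```

>>> carry_out:
  deltas:
    - [[-0.08,0.08,0,0,0,0,1],[-0.16,0.16,0,0,0,0,1],[-0.24,0.24,0,0,0,0,1],[-0.33,0.33,0,0,0,0,1],[-0.41,0.41,0,0,0,0,1],[-0.49,0.49,0,0,0,0,1],[-0.58,0.58,0,0,0,0,1],[-0.66,0.66,0,0,0,0,1],[-0.7,0.7,0,0,0,0,1],[-0.7,0.7,0,0,0,0,1]]

```text
time_s: 26.93
position: [0.488, -0.3018, 0.1667]
tcp_rot: [[0.96, 0.281, -0.001], [0.281, -0.96, 0.001], [-0.001, -0.001, -1.0]]
force: [-0.2, -0.9, 0.1]
opening: 0.004
grasp_force: 0.0
```

```bash
python3 - <<'E'
from rig import capture
import cv2,numpy as np
a=capture("side")[130:270,180:330,::-1];b=capture("top")[120:280,100:390,::-1]
r=lambda i,w,h:cv2.resize(i,(w,h),interpolation=2)
cv2.imwrite("pics/s6.png",np.hstack([r(a,386,360),cv2.copyMakeBorder(r(b,410,226),0,134,0,0,cv2.BORDER_CONSTANT)]))
E
```

```text
(no output)
```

View pics/s6.png

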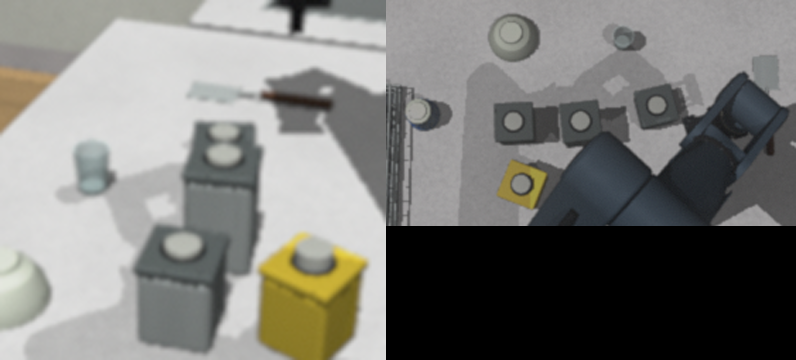

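The side crop shows all three grey buttons low at (224,155), (224,132) and (183,246). The yellow one at (315,255) is still up. Nothing has moved, and the arm is clear.

```bash
python3 -c "
from rig import job
print(job.hand_in())"
```

```text
the job is handed in; nothing more can be done
None
```

All three canisters are sealed in order (tall, middle, short), each pressed to its stop with about 6–7 N; nothing else was touched or visibly moved, and I handed the job in at about 27 s of the 51 s allowed.

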